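# View a TLC plate under the hand UV lamp

## Robot

A 6-joint arm with a two-finger parallel gripper is mounted at the origin on the work surface. World frame = base frame: x ahead of the robot, y to its left, z up, the work surface at z = 0. Lengths are in m, angles in rad, forces in N, time in s.
With the tool pointing down it reaches from about 0.375 to 0.825 m from the base axis. Payload 5.5 kg.
Tool frame: the origin (TCP) lies at the very end of the fingers, on their centre line; the grasp point (between the pads) lies 19 mm behind it (hold_point_z is the distance from the TCP to the grasp point, in m); z points along the fingers, y is the line along which they close (so a half turn about z gives the same grasp; the last joint's range is limited). The gripper opens to 85 mm and grips with 20 to 120 N. Pads are 22 mm wide; open, the fingers measure 114 mm over their backs; the gripper's body (76 mm by 85 mm) begins 54 mm behind the grasp point. The pads swing forward as they close: fully open they stand 13 mm farther back than shut.
Start: joints at [-1.281, 0.314, -0.047, 1.21, 0, 1.571], TCP at [0.171, -0.575, 0.2] pointing down, gripper open.
Joint ranges: [-2.67, 2.67], [-0.69, 1.73], [-1.03, 1.25], [-2.08, 2.16], [-1.42, 1.45], [-3.14, 3.14]. Speed limits (rad/s): [2.39, 2.39, 3.01, 3.14, 3.14, 3.14].

## Interface

Orientations are given as a 3x3 rotation matrix whose columns are the frame's x, y, z axes.
In Python, from workcell import * gives the robot as it stands. The module is installed in compiled form; this text tells all that it offers.
- The arm moves only by the tool jog_arm, never from a script. Its arguments are lists of equal length, an entry for each row: "angular": the turn, a rotation vector about the tool's x, y, z in rad, a list of three; "xyz": the shift along the tool's x, y, z in cm, a list of three; "fingers": the finger opening in cm, from 0 to 8.54. A call has 1 to 20 rows; each row shifts and turns the commanded pose from where the row before left it, along the tool's axes as they then stand; what a row does not reach is not made up. A row lasts 1/10 s, in which the tool goes at most 50 mm and 8.59 degrees, less where a joint would pass 70% of its speed; a pose out of reach is approached as far as the arm can. A call with a gripper value outside its range is refused whole. The fingers move at their own pace and stop on an object; "force" is the grip in N (left out, the last holds). Time passes only in rows, so rows that do not move let the fingers close. It gives the time, the measured TCP pose, the force, the opening and the grip force at its end, in the units of the state.
- sense(): the state, without advancing time (a new reading comes with each control period).
- snapshot(name): name is "side" or "top" or "wrist"; returns a dict with "image" (420x560x3 uint8, red, green, blue), "z_map" (420x560 float32, m along the optical axis (not along the pixel's ray), 0 where there is no reading), "fx", "fy", "cx", "cy" (pixels), "R" (3x3) and "t" (3): a world point X has camera coordinates R X + t. Camera axes: x right, y down, z forward; pixel columns grow to the right and rows downward; lengths in m; the calibration is good to about 2 mm. A picture is of the moment at which its call begins.
- finish_job(): hands the job in; it is judged then, once.
Trained networks look in the newest picture that a camera, given by its name, has taken for a name from the list of things; names that differ only in an ending like _2 or _b are one class to them, and where a whole thing is asked for, a point or a joint stands for the part that bears it (a point fixed in the world has none). Each returns a list of dicts, best first, with "confidence" (0 to 1); they miss things now and then, are a little off and sometimes report something else, mostly with a low value. They report only what shows in the picture. A call takes as long as a camera call.
- find_in(name, camera): "centre" ([x, y, z] in m, in the coordinates of the camera as it stood for that picture, good to about 4 mm: the middle of the surface that is visible of it).
- cut_out(name, camera): "pixels" (420x560 bool, what is visible of it).
The state is a dict: "t": time; "joint_pos": joint angles; "qvel": joint speeds; "tau": joint torques, N m; "position": TCP position; "tcp_rot": TCP orientation; "wrist_force": force on the tool from outside, world axes, zero at the start; "ft_torque": the same for the moment, N m; "gripper_width": opening from 0.0 (shut) to 1.0 (fully open); "gripper_force": force on a finger pad.
Only numpy, scipy, OpenCV 4.12 (cv2) and the standard library are available. Lean on these libraries where they do the work, as an engineer would, in place of code of your own. Each camera call takes 0.05 s, during which the arm holds its last target. There are 200 camera calls.

## Task

Switch on the UV hand lamp that lies on the bench: press the plunger switch on its case all the way down to its stop, then let it spring back up. Then grip the lamp across its body at its balance point, lift it, and hold it still and level, window down, about 8 cm above the TLC plate on the viewing stage, with the lamp's window centred over the plate and running along the plate's long side (either way round); finish while holding it there, without letting go. Let nothing touch the plate or its stage, and leave the other things on the bench where they stand.

Things in the scene. Friction and masses are not known exactly. Their poses are not given: they have to be found in the camera images.
- lamp: The loose battery UV hand lamp: a flat-sided bar 235 long, 52 wide, 0.5 to 0.75 kg, lying window down. Origin under the middle of its length; x along it, y across, z up. The aluminium hood (38 high, black end cap) runs from x = -55 to 117.5; the heavy black case (46 high) with the orange switch runs from x = -55 to -117.5.
- lamp_balance (a point): The lamp's balance point: mid width, 21 mm above its underside, 40 mm from the middle of its length towards the case (on the hood, 15 mm from the seam between hood and case). Lamp axes. The hood's flat sides here, 52 apart, are the place to grip.
- lamp_window (a point): Centre of the lamp's violet filter window (about 150 by 44 mm), on the lamp's underside, 71 mm ahead (+x) of the balance point and 21 mm below it. Same axes as the lamp.
- switch_top (a point): Top centre of the orange plunger switch on top of the lamp's case, 48 mm behind (-x) the balance point and 57 mm above the lamp's underside when out. A round head of 21 mm diameter, standing 11 mm above the case; it moves straight down into the lamp.
- lamp_switch (a joint): Travel of the plunger switch in m: 0 out, 0.006 fully down on its stop. A spring pushes it out, with about 1.6 N at the start of the travel and 6.4 N at the stop.
- stage: Black viewing stage that holds the TLC plate, 236 (x) by 136 (y) mm, 15 high at most; fixed to the bench. Origin under its centre.
- plate_centre (a point): Centre of the upper face of the TLC plate, a pale green glass plate of 200 by 100 by 2 mm with rows of violet spots, held in the viewing stage. This face is 12 mm above the bench; the stage's rim and clips stand up to 3 mm above it. x runs along the plate's long side, y along its short side, z up.
- orange_rack: Orange rack with small tubes, 85 by 125, 34 high with the tubes; origin under its centre. Leave alone.
- vial: Glass vial with a white cap, 27 diameter, 52 high; origin under its centre. Leave alone.
- beaker: Glass beaker, 76 diameter, 95 high; origin under its centre. Leave alone.
- green_rack: Green tube rack, 58 by 100 by 85 high, with a blue-capped tube that reaches 122 high; origin under its centre. Leave alone.
- pipette: Black pipette lying along its x axis, from 81 mm behind its origin to 162 ahead, 30 wide, 28 high; origin under the centre of its handle. Leave alone.
- tip_box: Yellow tip box with a clear lid, 82 by 120, 72 high; origin under its centre. Leave alone.
- timer: White bench timer lying flat, 58 by 74, 22 high; origin under its centre. Leave alone.

How it is judged:
By the outcome, as a careful person would: the job done as asked, in the order asked, and still so for the second after the job is handed in, while the arm keeps its last pose, push and grip.
It also fails if it takes over 45 s, if anything falls off the work surface, if the arm or the gripper's body presses on something with over 40 N, if the wrist force passes 120 N, or if a joint passes its speed limit or range.

## Working session

There is one attempt and no reset: what is moved stays moved. The work goes in short steps, Python scripts to look and compute and a tool call to move; the robot and the scene stay as the last step left them, time stands still between calls to the robot, and variables do not carry over. Pictures are saved under pics/ and viewed, at most 10 in all, crops included, and the job is handed in when it is done.

Besides the shell and the picture viewer there is one more tool, called after "Call:" as name(argument=value, ...), one argument or row to a line, values as JSON. jog_arm: Moves the arm, as the interface text tells. Its arguments: {"type":"object","properties":{"angular":{"type":"array"},"xyz":{"type":"array"},"fingers":{"type":"array"},"force":{"type":"number"}},"required":["angular","xyz","fingers"]}

```bash
mkdir -p pics
cat > h.py <<'E'
from workcell import *
import numpy as np, cv2
def pts(s, m):
    v,u=np.nonzero(m&(s["z_map"]>0)); z=s["z_map"][v,u]
    c=np.stack([(u-s["cx"])/s["fx"]*z,(v-s["cy"])/s["fy"]*z,z],1)
    return (c-s["t"])@np.array(s["R"])
def save(s,n): cv2.imwrite("pics/"+n,cv2.cvtColor(s["image"],cv2.COLOR_RGB2BGR))
E
python3 - <<'E'
from h import *
st=sense(); print(st)
for cam in ["top","side"]:
    s=snapshot(cam); save(s,cam+"0.png")
    for n in ["lamp","stage","switch_top","orange_rack","vial","beaker","green_rack","pipette","tip_box","timer"]:
        r=cut_out(n,cam)
        if not r: print(cam,n,None); continue
        P=pts(s,r[0]["pixels"])
        rect=cv2.minAreaRect((P[:,:2]*1000).astype(np.float32)) if len(P) else None
        print(cam,n,round(r[0]["confidence"],2),len(P),np.round(np.median(P,0),3),"z",np.round(np.percentile(P[:,2],[5,95]),3),np.round(np.array(rect[0]),0),np.round(rect[1]),round(rect[2],1))
E
```

```text
{'t': 0.0, 'joint_pos': array([-1.28098149e+00,  3.14203663e-01, -4.80780708e-02,  1.21019643e+00,
       -1.38654571e-05,  1.57080281e+00]), 'qvel': array([-0.00120617,  0.00126   ,  0.00069296,  0.00014971,  0.00294858,
       -0.00030295]), 'tau': array([-2.79283486e-03, -5.39591539e+01,  3.39747083e+01,  1.93908624e-02,
        1.90749565e-04,  6.48878114e-06]), 'position': array([ 0.17128061, -0.57437774,  0.19964845]), 'tcp_rot': array([[ 9.58298652e-01,  2.85768173e-01, -4.93913905e-04],
       [ 2.85768600e-01, -9.58297304e-01,  1.60773684e-03],
       [-1.38763449e-05, -1.68183713e-03, -9.99998586e-01]]), 'wrist_force': array([ 0.22208792, -0.50239663, -0.14361708]), 'ft_torque': array([-0.03867017, -0.00764171, -0.00078529]), 'gripper_force': 0.0, 'gripper_width': 1.0027941482520877}
top lamp 0.96 1316 [ 0.509 -0.253  0.04 ] z [0.006 0.052] [ 514. -259.] [244.  66.] 7.7
top stage 0.71 2925 [0.495 0.247 0.013] z [0.005 0.02 ] [497. 250.] [239. 143.] 3.9
top switch_top None
top orange_rack 0.96 980 [ 0.744 -0.008  0.027] z [0.008 0.035] [752.  -8.] [ 98. 132.] 12.1
top vial 0
[... 553 characters left out ...]
48  0.255 0.01 ] z [0.005 0.013] [496. 241.] [238. 151.] 3.5
side switch_top None
side orange_rack 0.72 765 [0.732 0.005 0.022] z [0.001 0.028] [759.  -7.] [114. 129.] 9.4
side vial 0.72 135 [0.409 0.016 0.037] z [0.008 0.051] [413.  11.] [23. 22.] 55.6
side beaker 0.92 1987 [0.398 0.54  0.06 ] z [0.009 0.093] [433. 515.] [ 75. 157.] 53.2
side green_rack 0.66 198 [ 0.406 -0.52   0.05 ] z [0.005 0.085] [ 296. -259.] [ 29. 694.] 22.9
side pipette 0.84 330 [ 0.622 -0.452  0.017] z [-0.001  0.027] [ 636. -479.] [ 78. 195.] 85.6
side tip_box 0.64 1606 [0.738 0.269 0.059] z [0.005 0.071] [779. 223.] [107. 212.] 24.4
side timer 0.77 752 [0.594 0.495 0.018] z [0.004 0.02 ] [612. 491.] [74. 80.] 84.6
```

View pics/top0.png

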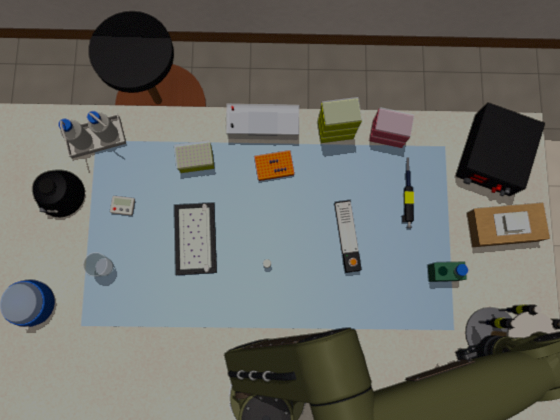

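View pics/side0.png

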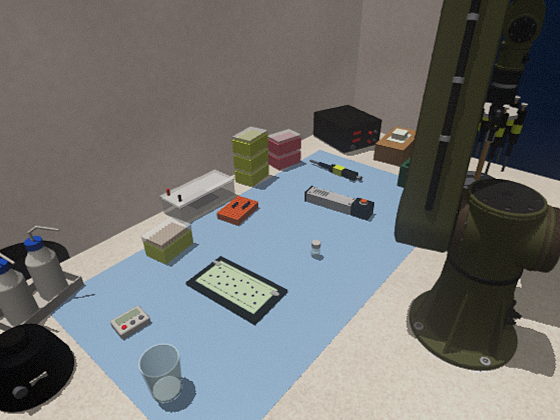

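Call:
jog_arm(
  angular=[
    [0, 0, 0],
    [0, 0, 0],
    [0, 0, 0],
    [0, 0, 0],
    [0, 0, 0],
    [0, 0, 0],
    [0, 0, 0],
    [0, 0, 0],
    [0, 0, 0],
    [0, 0, 0],
    [0, 0, 0],
    [0, 0, 0],
    [0, 0, 0],
    [0, 0, 0],
    [0, 0, 0.078],
    [0, 0, 0.077],
    [0, 0, 0],
  ],
  xyz=[
    [2.54, -1.52, 0],
    [2.54, -1.52, 0],
    [2.54, -1.52, 0],
    [2.54, -1.52, 0],
    [2.54, -1.52, 0],
    [2.54, -1.52, 0],
    [2.54, -1.52, 0],
    [2.54, -1.52, 0],
    [2.54, -1.52, 0],
    [2.54, -1.52, 0],
    [2.54, -1.52, 0],
    [2.54, -1.52, 0],
    [2.54, -1.52, 0],
    [2.54, -1.52, 0],
    [0, 0, 0],
    [0, 0, 0],
    [0, 0, 0],
  ],
  fingers=[0, 0, 0, 0, 0, 0, 0, 0, 0, 0, 0, 0, 0, 0, 0, 0, 0],
)

```text
t: 2.8
position: [0.4516, -0.2691, 0.2005]
tcp_rot: [[0.991, 0.135, 0.0], [0.135, -0.991, -0.0], [0.0, 0.0, -1.0]]
wrist_force: [-0.2, 0.2, 0.3]
gripper_width: 0.002
gripper_force: 0.0
```

Run:
```python
from h import *
st=sense(); print(st["position"],st["tcp_rot"],st["t"])
s=snapshot("wrist"); save(s,"w1.png"); print("cam",-np.array(s["R"]).T@s["t"])
for n in ["lamp","switch_top"]:
    for r in find_in(n,"wrist")[:2]: print(n,"f",r["confidence"],(np.array(r["centre"])-s["t"])@s["R"])
    r=cut_out(n,"wrist")
    if r:
        P=pts(s,r[0]["pixels"]); top=P[P[:,2]>0.03]
        rect=cv2.minAreaRect((top[:,:2]*1000).astype(np.float32)); print(n,len(P),rect,np.percentile(P[:,2],[5,50,95]))
a=pts(s,s["z_map"]>0); hsv=cv2.cvtColor(s["image"],cv2.COLOR_RGB2HSV)
m=(hsv[...,0]<18)&(hsv[...,1]>150)&(hsv[...,2]>90)
P=pts(s,m); P=P[(P[:,2]>.03)&(P[:,2]<.07)]; print("orange",len(P),np.median(P,0),P.min(0),P.max(0))
```

```text
[ 0.4516338  -0.26912248  0.20052475] [[ 9.90854196e-01  1.34936880e-01  2.47242977e-05]
 [ 1.34936881e-01 -9.90854196e-01 -2.88797642e-05]
 [ 2.06012288e-05  3.19518552e-05 -9.99999999e-01]] 2.8
cam [ 0.5208292  -0.26062307  0.37308018]
lamp f 0.8 [ 0.51726307 -0.2530647   0.03827952]
lamp 12579 ((506.0589904785156, -256.2050476074219), (228.30557250976562, 52.86555862426758), 8.065838813781738) [0.0356891  0.03737846 0.0461161 ]
switch_top f 0.77 [ 0.42252331 -0.27125202  0.05312438]
switch_top 302 ((422.3248291015625, -268.5059509277344), (19.343061447143555, 19.280935287475586), 7.252521991729736) [0.05413667 0.05532042 0.05662827]
orange 131 [ 0.41952521 -0.26980905  0.0554774 ] [ 0.41344711 -0.2766597   0.05304297] [ 0.42958458 -0.2610947   0.05773117]
```

View pics/w1.png

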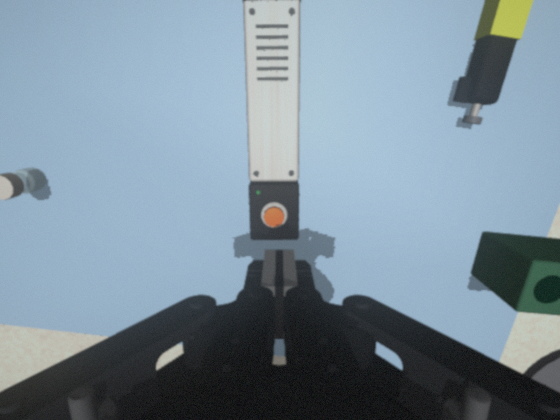

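Call:
jog_arm(
  angular=[
    [0, 0, 0],
    [0, 0, 0],
    [0, 0, 0],
    [0, 0, 0],
    [0, 0, 0],
    [0, 0, 0],
    [0, 0, 0],
  ],
  xyz=[
    [-1.45, -0.22, 2],
    [-1.45, -0.23, 2.5],
    [0, 0, 3],
    [0, 0, 3],
    [0, 0, 2.5],
    [0, 0, 1],
    [0, 0, 0],
  ],
  fingers=[0, 0, 0, 0, 0, 0, 0],
)

```text
t: 3.75
position: [0.421, -0.2683, 0.0594]
tcp_rot: [[0.991, 0.134, -0.002], [0.134, -0.991, 0.001], [-0.002, -0.002, -1.0]]
wrist_force: [-0.9, -0.2, 0.3]
gripper_width: -0.001
gripper_force: 0.0
```

Run:
```python
from h import *
s=snapshot("wrist"); save(s,"w2.png"); st=sense(); print(st["position"],st["wrist_force"])
```

```text
[ 0.4219366  -0.26889821  0.06064351] [ 0.02830806 -1.14013764  1.34851999]
```

View pics/w2.png

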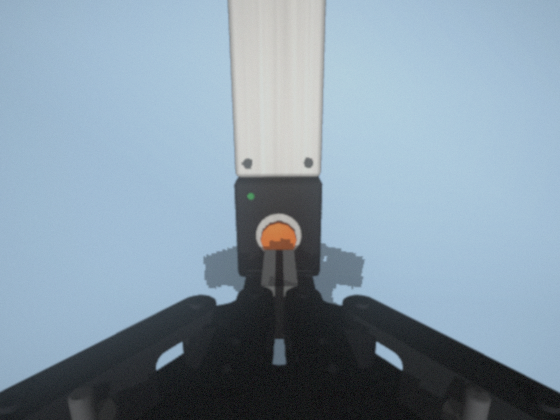

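The fingertips (280,250) stand over the orange switch (280,237), centred across it. I'll press slowly now.

Call:
jog_arm(
  angular=[
    [0, 0, 0],
    [0, 0, 0],
    [0, 0, 0],
    [0, 0, 0],
    [0, 0, 0],
    [0, 0, 0],
    [0, 0, 0],
  ],
  xyz=[
    [0, 0, 0.2],
    [0, 0, 0.2],
    [0, 0, 0.2],
    [0, 0, 0.2],
    [0, 0, 0.15],
    [0, 0, 0],
    [0, 0, 0],
  ],
  fingers=[0, 0, 0, 0, 0, 0, 0],
)

```text
t: 4.5
position: [0.422, -0.2688, 0.051]
tcp_rot: [[0.991, 0.134, -0.0], [0.134, -0.991, 0.0], [-0.0, -0.0, -1.0]]
wrist_force: [0.4, 0.3, 0.4]
gripper_width: -0.005
gripper_force: 0.0
```

Run:
```python
from h import *
f=[]
s=snapshot("wrist")
for _ in range(6): f.append(sense()["wrist_force"][2]); w=snapshot("side")
print(np.round(f,1),sense()["position"],sense()["tau"])
a=cv2.resize(s["image"][180:300,200:360],None,fx=3,fy=3); b=cv2.resize(w["image"][170:240,290:400],None,fx=4,fy=4)
H=max(a.shape[0],b.shape[0]); p=lambda x:cv2.copyMakeBorder(x,0,H-x.shape[0],0,0,0)
im=np.hstack([cv2.resize(a,(400,300)),cv2.resize(b,(400,300))])
cv2.imwrite("pics/p3.png",im[...,::-1])
```

```text
[-0.6  0.3 -0.6  0.  -0.9  0.4] [ 0.42211432 -0.26890001  0.0510403 ] [-6.91827745e-05 -4.45956981e+01  2.90241963e+01  9.14824104e-04
  1.07776534e-04 -2.04013139e-05]
```

View pics/p3.png

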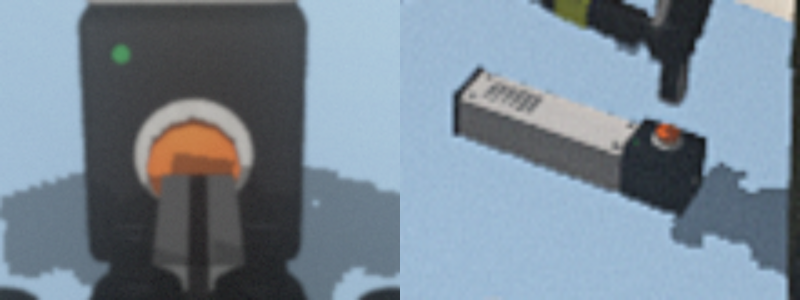

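Run:
```python
from h import *
w=snapshot("side"); z=w["z_map"]
m=np.zeros(z.shape,bool); m[170:200,345:378]=1
for v in range(186,200,1):
    r=[]
    for u in range(352,370,3):
        k=np.zeros_like(m);k[v,u]=1; P=pts(w,k); r.append(tuple(np.round(P[0]*1000).astype(int).tolist()) if len(P) else None)
    print(v,r)
X=sense()["position"]; 
for Y in (X,[.4223,-.2685,.057]):
    c=w["R"]@np.array(Y)+w["t"]; print(c[:2]/c[2]*w["fx"]+[w["cx"],w["cy"]])
s=snapshot("wrist"); c=s["R"]@X+s["t"]; print("wrist tcp px",c[:2]/c[2]*s["fx"]+[s["cx"],s["cy"]])
P=pts(s,s["z_map"]>0); P=P[(abs(P[:,0]-.422)<.012)&(abs(P[:,1]+.2688)<.012)]; print(np.percentile(P[:,2],[1,20,50,80,99]))
```

```text
186 [(549, -418, -5), (539, -422, -4), (527, -422, 0), (431, -260, 107), (420, -258, 112), (414, -266, 111)]
187 [(542, -406, -2), (534, -414, -3), (526, -421, -3), (428, -255, 106), (418, -254, 111), (412, -264, 108)]
188 [(539, -401, -3), (528, -404, 0), (522, -416, -4), (429, -258, 101), (418, -257, 106), (411, -264, 105)]
189 [(533, -391, -1), (527, -402, -3), (518, -408, -3), (428, -256, 99), (417, -254, 104), (411, -264, 101)]
190 [(532, -390, -4), (521, -392, -1), (516, -405, -5), (426, -253, 97), (417, -255, 100), (412, -267, 96)]
191 [(528, -382, -3), (517, -384, 0), (510, -395, -2), (426, -253, 94), (416, -255, 97), (412, -267, 93)]
192 [(522, -372, 0), (513, -378, 0), (505, -386, 0), (427, -256, 88), (417, -257, 91), (414, -273, 85)]
193 [(521, -372, -5), (512, -378, -4), (502, -382, -2), (428, -260, 82), (418, -260, 86), (412, -269, 84)]
194 [(516, -363, -2), (507, -369, -2), (500, -378, -3), (489, -381, -1), (419, -264, 80), (473, -395, -1)]
195 [(512, -356, -2), (504, -365, -3), (496, -371, -3), (486, -376, -2), (479, -385, -3), (467, -385, 2)]
196 [(507, -349, -1), (497, -353, 1), (492, -365, -3), (483, -371, -3), (473, -374, 0), (468, -388, -5)]
197 [(504, -344, -2), (495, -348, 0), (489, -360, -4), (480, -366, -3), (473, -375, -4), (463, -377, -1)]
198 [(474, -288, 32), (491, -342, 0), (449, -283, 44), (477, -360, -3), (469, -367, -3), (458, -369, 0)]
199 [(467, -276, 37), (454, -272, 44), (445, -277, 44), (431, -270, 54), (425, -280, 51), (457, -369, -4)]
[363.05985088 200.69483183]
[363.1428891 199.1701863]
wrist tcp px [277.28876876 243.55992245]
[0.04534078 0.09349278 0.12848229 0.16387254 0.17155113]
```

Run:
```python
from h import *
s=snapshot("wrist")
for v in range(236,300,4):
    r=[]
    for u in (271,275,283,287):
        k=np.zeros(s["z_map"].shape,bool);k[v,u]=1; P=pts(s,k); r.append(tuple(np.round(P[0]*1000).astype(int).tolist()) if len(P) else None)
    print(v,r)
```

```text
236 [(427, -265, 55), (428, -267, 55), (428, -271, 55), (429, -273, 55)]
240 [(426, -265, 56), (426, -267, 56), (426, -271, 55), (427, -274, 56)]
244 [(423, -265, 55), (424, -267, 56), (424, -272, 54), (424, -274, 55)]
248 [(421, -266, 56), (421, -268, 56), (422, -272, 56), (422, -274, 56)]
252 [(433, -265, 89), (433, -267, 87), (433, -270, 88), (433, -272, 88)]
256 [(433, -265, 93), (433, -267, 93), (433, -270, 92), (433, -272, 92)]
260 [(433, -265, 97), (433, -267, 97), (433, -270, 96), (433, -272, 96)]
264 [(433, -265, 101), (433, -267, 101), (434, -270, 101), (433, -272, 100)]
268 [(433, -265, 104), (433, -267, 104), (434, -270, 105), (434, -271, 105)]
272 [(433, -265, 107), (433, -267, 108), (433, -270, 107), (433, -271, 107)]
276 [(433, -265, 111), (433, -267, 112), (433, -270, 111), (433, -271, 111)]
280 [(433, -265, 114), (432, -267, 113), (433, -270, 114), (433, -271, 113)]
284 [(432, -266, 116), (433, -267, 116), (433, -270, 116), (433, -271, 116)]
288 [(432, -266, 118), (432, -267, 119), (433, -270, 119), (433, -271, 118)]
292 [(434, -266, 124), (431, -267, 119), (431, -270, 118), (434, -271, 124)]
296 [(434, -266, 127), (429, -267, 118), (430, -270, 119), (434, -271, 127)]
```

The pictures show the real fingertips at about z = 0.08, while the reported TCP is at 0.051. So the fingers end about 29 mm short of it. I'll go down by contact force, not by the reported height.

Call:
jog_arm(
  angular=[
    [0, 0, 0],
    [0, 0, 0],
    [0, 0, 0],
    [0, 0, 0],
    [0, 0, 0],
  ],
  xyz=[
    [0, 0, 0.6],
    [0, 0, 0.6],
    [0, 0, 0.5],
    [0, 0, 0.2],
    [0, 0, 0],
  ],
  fingers=[0, 0, 0, 0, 0],
)

```text
t: 5.5
position: [0.4216, -0.2686, 0.0314]
tcp_rot: [[0.991, 0.134, -0.001], [0.134, -0.991, 0.001], [-0.001, -0.001, -1.0]]
wrist_force: [-0.4, 0.2, 1.6]
gripper_width: 0.001
gripper_force: 0.0
```

Run:
```python
import workcell; from h import *
print([n for n in dir(workcell) if n[0]!="_"], getattr(workcell,"hold_point_z",None))
w=snapshot("side"); print(sense()["position"],sense()["wrist_force"])
m=np.zeros(w["z_map"].shape,bool); m[185:205,358:372]=1
P=pts(w,m); F=P[(P[:,2]>.05)&(abs(P[:,1]+.262)<.02)&(abs(P[:,0]-.42)<.02)]; print(np.sort(F[:,2])[:25].round(3))
```

```text
['Unreachable', 'cut_out', 'find_in', 'finish_job', 'hold_point_z', 'sense', 'snapshot'] 0.0187
[ 0.42189992 -0.26876208  0.03173474] [-0.08514374 -0.4144707  -0.29519852]
[0.05  0.05  0.051 0.051 0.052 0.052 0.053 0.053 0.053 0.053 0.053 0.053
 0.053 0.054 0.054 0.054 0.054 0.054 0.055 0.056 0.06  0.062 0.062 0.063
 0.064]
```

Call:
jog_arm(
  angular=[
    [0, 0, 0],
    [0, 0, 0],
    [0, 0, 0],
    [0, 0, 0],
    [0, 0, 0],
  ],
  xyz=[
    [0, 0, 0.15],
    [0, 0, 0.15],
    [0, 0, 0.15],
    [0, 0, 0.1],
    [0, 0, 0],
  ],
  fingers=[0, 0, 0, 0, 0],
)

```text
t: 6.05
position: [0.4219, -0.2688, 0.0264]
tcp_rot: [[0.991, 0.134, -0.0], [0.134, -0.991, 0.0], [-0.0, -0.0, -1.0]]
wrist_force: [-0.2, 0.4, 0.2]
gripper_width: 0.001
gripper_force: 0.0
```

Call:
jog_arm(
  angular=[
    [0, 0, 0],
    [0, 0, 0],
    [0, 0, 0],
  ],
  xyz=[
    [0, 0, 0.15],
    [0, 0, 0.15],
    [0, 0, 0],
  ],
  fingers=[0, 0, 0],
)

```text
t: 6.35
position: [0.4221, -0.2689, 0.0236]
tcp_rot: [[0.991, 0.134, 0.0], [0.134, -0.991, -0.0], [0.0, 0.0, -1.0]]
wrist_force: [-0.6, 0.3, 3.5]
gripper_width: -0.001
gripper_force: 1.7
```

Call:
jog_arm(
  angular=[
    [0, 0, 0],
    [0, 0, 0],
    [0, 0, 0],
    [0, 0, 0],
  ],
  xyz=[
    [0, 0, 0.15],
    [0, 0, 0.15],
    [0, 0, 0.1],
    [0, 0, 0],
  ],
  fingers=[0, 0, 0, 0],
)

```text
t: 6.75
position: [0.4221, -0.2689, 0.0199]
tcp_rot: [[0.991, 0.134, 0.0], [0.134, -0.991, -0.0], [0.0, 0.0, -1.0]]
wrist_force: [-2.0, 0.9, 8.0]
gripper_width: -0.002
gripper_force: 3.8
```

Call:
jog_arm(
  angular=[
    [0, 0, 0],
    [0, 0, 0],
    [0, 0, 0],
  ],
  xyz=[
    [0, 0, 0.1],
    [0, 0, 0],
    [0, 0, 0],
  ],
  fingers=[0, 0, 0],
)

```text
t: 7.05
position: [0.4222, -0.269, 0.0197]
tcp_rot: [[0.991, 0.134, 0.001], [0.134, -0.991, -0.0], [0.001, 0.0, -1.0]]
wrist_force: [-5.4, 2.2, 15.3]
gripper_width: 0.001
gripper_force: 8.0
```

Call:
jog_arm(
  angular=[
    [0, 0, 0],
    [0, 0, 0],
    [0, 0, 0],
    [0, 0, 0],
    [0, 0, 0],
    [0, 0, 0],
    [0, 0, 0],
    [0, 0, 0],
    [0, 0, 0],
  ],
  xyz=[
    [0, 0, -0.5],
    [0, 0, -0.5],
    [0, 0, -2.5],
    [0, 0, -3],
    [0, 0, -3],
    [0, 0, -2.5],
    [2.4, 0, 0],
    [2.4, 0, 0],
    [0, 0, 0],
  ],
  fingers=[0, 0, 0, 0, 8.5, 8.5, 8.5, 8.5, 8.5],
)

```text
t: 7.95
position: [0.4723, -0.2625, 0.1386]
tcp_rot: [[0.991, 0.136, 0.002], [0.136, -0.991, -0.001], [0.002, 0.001, -1.0]]
wrist_force: [0.2, -0.6, -0.3]
gripper_width: 0.848
gripper_force: 0.0
```

```bash
cat > m.py <<'E'
from h import *
def lamp(s,lo=.03,hi=.05):
    P=pts(s,cut_out("lamp","wrist")[0]["pixels"]); T=P[(P[:,2]>lo)&(P[:,2]<hi)]
    r=cv2.minAreaRect((T[:,:2]*1000).astype(np.float32)); return r
E
python3 - <<'E'
from m import *
st=sense(); X=st["position"]; print(st["t"],X,st["tcp_rot"][:,0],st["gripper_width"])
s=snapshot("wrist"); save(s,"w4.png"); print("lamp",lamp(s))
r=cut_out("switch_top","wrist")
if r: P=pts(s,r[0]["pixels"]); P=P[P[:,2]>.051]; print("sw",len(P),P.mean(0),(P.min(0)+P.max(0))/2,np.median(P[:,2]))
for cam in ("wrist","side"):
    s=snapshot(cam); P=pts(s,s["z_map"]>0)
    L=(P-X)@st["tcp_rot"]
    F=P[(abs(L[:,0])<.013)&(abs(L[:,1])<.06)&(abs(L[:,1])>.03)&(P[:,2]>.08)&(P[:,2]<.25)]
    print(cam,"tip z",np.sort(F[:,2])[:12].round(3), len(F))
s=snapshot("top"); 
P=pts(s,cut_out("stage","top")[0]["pixels"]);print(cv2.minAreaRect((P[:,:2]*1000).astype(np.float32)))
E
```

```text
7.95 [ 0.47233943 -0.26246361  0.13859497] [0.99071452 0.13594315 0.00204815] 0.8483671254351781
lamp ((507.9077453613281, -256.240234375), (231.07241821289062, 52.670204162597656), 8.219929695129395)
sw 440 [ 0.42293845 -0.26823065  0.05528449] [ 0.4221797  -0.26832431  0.05427877] 0.05542125588759325
wrist tip z [0.18  0.18  0.18  0.18  0.181 0.181 0.181 0.181 0.181 0.181 0.181 0.181] 15601
side tip z [0.178 0.179 0.179 0.179 0.18  0.181 0.181 0.181 0.182 0.182 0.182 0.183] 183
((497.94683837890625, 245.95436096191406), (238.3845672607422, 139.30149841308594), 4.381465435028076)
```

View pics/w4.png

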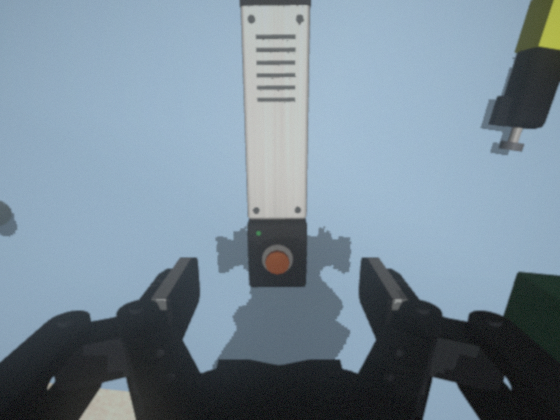

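Call:
jog_arm(
  angular=[
    [0, 0, -0.007],
    [0, 0, 0],
    [0, 0, 0],
    [0, 0, 0],
    [0, 0, 0],
    [0, 0, 0],
    [0, 0, 0],
  ],
  xyz=[
    [0, -0.1, 2],
    [0, 0, 3],
    [0, 0, 3],
    [0, 0, 2.5],
    [0, 0, 2],
    [0, 0, 1],
    [0, 0, 0],
  ],
  fingers=[8.5, 8.5, 8.5, 8.5, 8.5, 8.5, 8.5],
)

```text
t: 9.0
position: [0.4682, -0.2609, 0.0024]
tcp_rot: [[0.99, 0.141, -0.002], [0.141, -0.99, 0.001], [-0.002, -0.002, -1.0]]
wrist_force: [-0.2, 0.0, 0.1]
gripper_width: 0.996
gripper_force: 0.0
```

Run:
```python
from m import *
s=snapshot("wrist"); st=sense(); X=st["position"]; print(st["t"],X,st["tcp_rot"][:,0],st["gripper_width"],st["wrist_force"])
P=pts(s,s["z_map"]>0); L=(P-X)@st["tcp_rot"]
print("finger gap: ")
for sg in (-1,1):
    F=L[(abs(L[:,0])<.014)&(sg*L[:,1]<.06)&(sg*L[:,1]>.034)&(L[:,2]<-.03)]
    print(sg,"nearest y",np.sort(sg*F[:,1])[:3],"tip",F[:,2].max())
A=L[(P[:,2]>.03)&(P[:,2]<.05)&(L[:,0]>.025)&(abs(L[:,1])<.034)&(L[:,0]<.06)]; print("hood sides y",np.percentile(A[:,1],[1,99]))
r=cut_out("switch_top","wrist")
if r:
    Q=(pts(s,r[0]["pixels"])-X)@st["tcp_rot"]; print("sw tool",Q.mean(0))
```

```text
9.05 [ 0.46907248 -0.26135867  0.00345512] [ 9.90005447e-01  1.41027533e-01 -6.70448084e-04] 0.9950211881326929 [ 0.2085695  0.8313152 -0.0700503]
finger gap: 
-1 nearest y [0.03404597 0.03408202 0.03416996] tip -0.04130642796684688
1 nearest y [0.03418225 0.03425321 0.03437453] tip -0.04063461466589731
hood sides y [-0.02480891  0.02538762]
sw tool [-0.03718926  0.00050905 -0.04913089]
```

Call:
jog_arm(
  angular=[
    [0, 0, 0],
    [0, 0, 0],
    [0, 0, 0],
    [0, 0, 0],
    [0, 0, 0],
  ],
  xyz=[
    [0.1, 0, 1],
    [0, 0, 1],
    [0, 0, 0.8],
    [0, 0, 0.5],
    [0, 0, 0],
  ],
  fingers=[8.5, 8.5, 8.5, 8.5, 8.5],
)

```text
t: 9.6
position: [0.4697, -0.2608, -0.0305]
tcp_rot: [[0.99, 0.141, -0.002], [0.141, -0.99, 0.001], [-0.001, -0.001, -1.0]]
wrist_force: [-0.5, -0.5, 0.0]
gripper_width: 0.994
gripper_force: 0.0
```

Run:
```python
from m import *
s=snapshot("side"); st=sense(); X=st["position"]; print(st["t"],X,st["gripper_width"],st["wrist_force"])
im=s["image"][130:230,290:430]; cv2.imwrite("pics/p5.png",cv2.resize(im,None,fx=5,fy=5)[...,::-1])
```

```text
9.65 [ 0.47002804 -0.26102554 -0.03004188] 0.9977432223323393 [0.71089585 0.37597338 0.99815357]
```

View pics/p5.png

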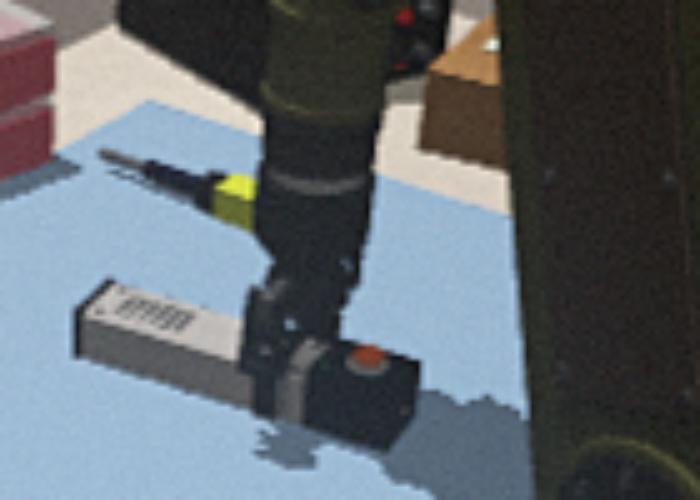

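The fingers straddle the hood just ahead of the seam (finger at 260,350; seam at about 300,385), with the tips just above the bench. I'll close now.

Call:
jog_arm(
  angular=[
    [0, 0, 0],
    [0, 0, 0],
    [0, 0, 0],
    [0, 0, 0],
    [0, 0, 0],
    [0, 0, 0],
    [0, 0, 0],
    [0, 0, 0],
  ],
  xyz=[
    [0, 0, 0],
    [0, 0, 0],
    [0, 0, 0],
    [0, 0, 0],
    [0, 0, 0],
    [0, 0, 0],
    [0, 0, 0],
    [0, 0, 0],
  ],
  fingers=[4, 4, 4, 4, 4, 4, 4, 4],
  force=70,
)

```text
t: 10.45
position: [0.471, -0.2612, -0.0289]
tcp_rot: [[0.99, 0.141, 0.001], [0.141, -0.99, 0.0], [0.001, -0.0, -1.0]]
wrist_force: [-0.1, 0.9, 5.7]
gripper_width: 0.599
gripper_force: 75.0
```

Call:
jog_arm(
  angular=[
    [0, 0, 0],
    [0, 0, 0],
    [0, 0, 0],
    [0, 0, 0],
    [0, 0, 0],
  ],
  xyz=[
    [0, 0, -0.5],
    [0, 0, -1],
    [0, 0, -1.5],
    [0, 0, -1],
    [0, 0, 0],
  ],
  fingers=[4, 4, 4, 4, 4],
)

```text
t: 10.95
position: [0.4716, -0.262, 0.012]
tcp_rot: [[0.99, 0.141, 0.002], [0.141, -0.99, -0.001], [0.002, 0.002, -1.0]]
wrist_force: [0.0, -0.6, -7.9]
gripper_width: 0.598
gripper_force: 74.7
```

```bash
cat >> m.py <<'E'
def tilt():
    s=snapshot("wrist"); st=sense(); P=pts(s,cut_out("lamp","wrist")[0]["pixels"])
    L=(P-st["position"])@st["tcp_rot"]; z0=np.median(P[:,2])
    T=(abs(P[:,2]-z0)<.012)&(L[:,0]>.02)&(abs(L[:,1])<.022); A=np.c_[P[T]@st["tcp_rot"][:,:2],np.ones(T.sum())]
    k=np.linalg.lstsq(A,P[T][:,2],rcond=None)[0]; r=cv2.minAreaRect((P[T|(L[:,0]>.02)][:,:2]*1000).astype(np.float32))
    print("slope deg along,across",np.degrees(k[:2]),"top z",z0,"rect",r,"tcp",st["position"],"x",st["tcp_rot"][:,0],"F",st["wrist_force"],"M",st["ft_torque"],"gw",st["gripper_width"],st["gripper_force"],st["t"])
E
python3 -c "
from m import *
tilt()"
```

```text
slope deg along,across [0.20756092 0.12099046] top z 0.07811623149719002 rect ((540.6427001953125, -252.60736083984375), (100.65270233154297, 88.41151428222656), 8.414965629577637) tcp [ 0.47107546 -0.26170196  0.01118652] x [0.98997412 0.14124399 0.00117297] F [-0.30207591  0.31826954 -7.31263304] M [-0.0278571  -0.03688271  0.02282159] gw 0.5957184154560174 74.68761920928955 11.0
```

Call:
jog_arm(
  angular=[
    [0, 0, 0],
    [0, 0, 0],
    [0, 0, 0],
    [0, 0, 0],
    [0, 0, 0],
    [0, 0, 0],
    [0, 0, 0],
    [0, 0, 0],
    [0, 0, 0],
    [0, 0, 0],
    [0, 0, 0],
    [0, 0, 0],
    [0, 0, 0],
    [0, 0, 0],
    [0, 0, 0],
    [0, 0, 0],
    [0, 0, 0],
    [0, 0, 0],
    [0, 0, 0],
    [0, 0, 0],
  ],
  xyz=[
    [0, 0, -1.5],
    [0, 0, -2.5],
    [0, 0, -2],
    [0, -1.2, 0],
    [0, -2, 0],
    [0, -2.5, 0],
    [0, -2.5, 0],
    [0, -2.5, 0],
    [0, -2.5, 0],
    [0, -2.5, 0],
    [0, -2.5, 0],
    [0, -2.5, 0],
    [0, -2.5, 0],
    [0, -2.5, 0],
    [0, -2.5, 0],
    [0, -2.5, 0],
    [0, -2.3, 0],
    [0, -1.5, 0],
    [0, -0.5, 0],
    [0, 0, 0],
  ],
  fingers=[4, 4, 4, 4, 4, 4, 4, 4, 4, 4, 4, 4, 4, 4, 4, 4, 4, 4, 4, 4],
)

```text
t: 13.05
position: [0.4223, 0.0715, 0.0699]
tcp_rot: [[0.988, 0.157, -0.003], [0.157, -0.987, 0.012], [-0.001, -0.012, -1.0]]
wrist_force: [0.7, -0.4, -7.0]
gripper_width: 0.596
gripper_force: 75.4
```

Run:
```python
from m import *
tilt()
s=snapshot("wrist"); save(s,"w6.png")
for n in ("stage","plate_centre"):
    for r in find_in(n,"wrist")[:1]: print(n,r["confidence"],(np.array(r["centre"])-s["t"])@s["R"])
P=pts(s,s["z_map"]>0); v,u=np.nonzero(s["z_map"]>0); h=cv2.cvtColor(s["image"],cv2.COLOR_RGB2HSV)[v,u]
m=cut_out("stage","wrist")
Q=pts(s,m[0]["pixels"]); Q=Q[(Q[:,2]>.006)&(Q[:,2]<.02)]; print("stage",cv2.minAreaRect((Q[:,:2]*1000).astype(np.float32)),len(Q))
rgb=s["image"][v,u].astype(int)
k=(P[:,2]>.006)&(P[:,2]<.02)&(rgb[:,1]>rgb[:,2]+8)&(rgb[:,1]>90)&(P[:,1]>.15)&(P[:,1]<.35)&(P[:,0]<.65)
print("plate",cv2.minAreaRect((P[k][:,:2]*1000).astype(np.float32)),k.sum(),np.percentile(P[k],[2,98],axis=0))
```

```text
slope deg along,across [ 0.02564717 -0.64565684] top z 0.13589791052383537 rect ((483.13031005859375, 87.48236083984375), (123.58015441894531, 89.5643081665039), 87.93453216552734) tcp [0.42258542 0.07116949 0.07011943] x [ 9.87614629e-01  1.56897156e-01 -7.91376570e-04] F [-0.03204795 -0.6305198  -7.31974906] M [-0.02391211  0.01093705  0.03644491] gw 0.5954027160120465 75.38313746452332 13.1
stage 0.65 [0.46731233 0.21778509 0.01214483]
plate_centre 0.73 [0.47146775 0.22077889 0.01179879]
stage ((461.7044982910156, 229.70700073242188), (162.5050048828125, 109.92765045166016), 3.880093812942505) 32925
plate ((468.27880859375, 237.56358337402344), (143.15853881835938, 86.9227523803711), 3.9726626873016357) 21942 [[0.40125812 0.19543151 0.01014125]
 [0.53570495 0.26944213 0.0129647 ]]
```

View pics/w6.png

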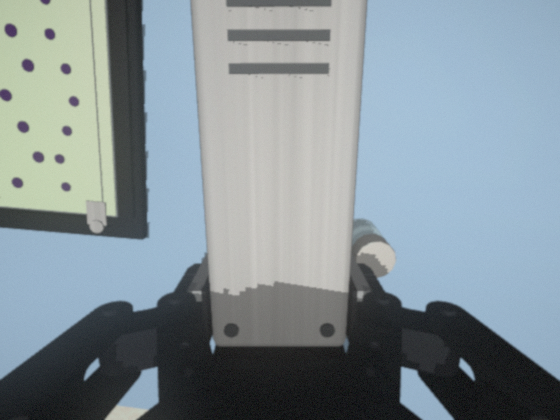

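Call:
jog_arm(
  angular=[
    [-0.006, 0, 0.044],
    [-0.006, 0, 0.044],
    [0, 0, 0],
    [0, 0, 0],
    [0, 0, 0],
    [0, 0, 0],
    [0, 0, 0],
    [0, 0, 0],
    [0, 0, 0],
    [0, 0, 0],
    [0, 0, 0],
    [0, 0, 0],
    [0, 0, 0],
    [0, 0, 0],
  ],
  xyz=[
    [0, 0, 0],
    [0, 0, 0],
    [0.17, -1, 0],
    [0.17, -2, 0],
    [0.17, -2.2, 0],
    [0.17, -2.2, 0],
    [0.17, -2.2, 0],
    [0.17, -2.2, 0],
    [0.17, -2.2, 0],
    [0.17, -1.6, 0],
    [0.17, -0.9, 0],
    [0.17, -0.4, 0],
    [0, 0, 0],
    [0, 0, 0],
  ],
  fingers=[4, 4, 4, 4, 4, 4, 4, 4, 4, 4, 4, 4, 4, 4],
)

```text
t: 14.75
position: [0.4312, 0.1301, 0.0804]
tcp_rot: [[0.977, 0.21, -0.023], [0.211, -0.973, 0.099], [-0.002, -0.101, -0.995]]
wrist_force: [0.0, -0.0, -6.7]
gripper_width: 0.599
gripper_force: 75.7
```

Run:
```python
from m import *
tilt(); st=sense(); print(st["tcp_rot"][:,2])
for cam in ("top","side"):
    s=snapshot(cam); P=pts(s,cut_out("lamp",cam)[0]["pixels"]); L=(P-st["position"])@st["tcp_rot"]
    k=(P[:,2]>.11)&(P[:,2]<.155)&(abs(L[:,1])<.035); print(cam,k.sum(),"tool x range",np.percentile(L[k,0],[0,1,99,100]),"z",np.median(P[k,2]))
    T=k&(P[:,2]>.125)&(L[:,0]>.03)
    if T.sum(): print("rect",cv2.minAreaRect((P[T][:,:2]*1000).astype(np.float32)))
    save(s,cam+"7.png")
s=snapshot("wrist"); Q=pts(s,cut_out("stage","wrist")[0]["pixels"]); Q=Q[(Q[:,2]>.006)&(Q[:,2]<.02)]
print("stage",cv2.minAreaRect((Q[:,:2]*1000).astype(np.float32)),Q.min(0),Q.max(0))
```

```text
slope deg along,across [-0.01405002 -5.74689775] top z 0.14600374034434727 rect ((509.2419738769531, 154.4058837890625), (122.80289459228516, 118.18694305419922), 12.155799865722656) tcp [0.43108216 0.13004928 0.08030047] x [ 0.97751573  0.2108531  -0.00199356] F [ 0.37169153  0.00980059 -8.10845976] M [-0.24185189 -0.09253202 -0.02586851] gw 0.5975800788475939 75.68596959114075 14.8
[-0.02331621  0.09873018 -0.99484105]
top 97 tool x range [0.13559991 0.13733894 0.15592578 0.15679287] z 0.14818777234243452
rect ((575.1657104492188, 154.2317657470703), (20.760095596313477, 51.74592971801758), 13.674104690551758)
side 1634 tool x range [-0.07988942 -0.07883693  0.15494974  0.15913262] z 0.14160145497562776
rect ((524.6519165039062, 146.16783142089844), (128.65565490722656, 56.83774185180664), 12.42055892944336)
stage ((464.99456787109375, 256.7403564453125), (175.57945251464844, 115.74280548095703), 6.311344146728516) [0.37578927 0.19014657 0.00690336] [0.55683911 0.3174838  0.01549869]
```

View pics/top7.png

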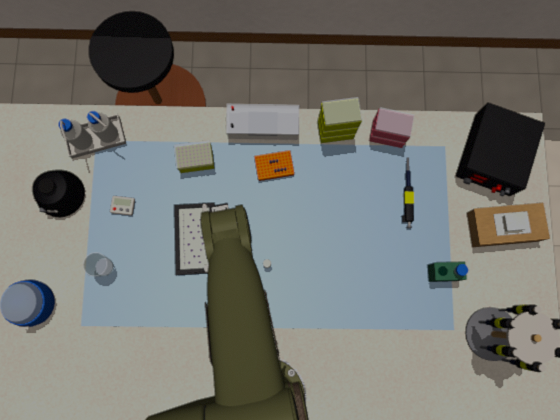

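Call:
jog_arm(
  angular=[
    [0, 0, -0.07],
    [0, 0, -0.13],
    [0, 0, -0.1],
    [0, 0, 0],
  ],
  xyz=[
    [0, 0, -0.5],
    [0, 0, -0.5],
    [0, 0, -0.5],
    [0, 0, 0],
  ],
  fingers=[4, 4, 4, 4],
)

```text
t: 15.55
position: [0.4322, 0.1289, 0.0959]
tcp_rot: [[0.872, 0.49, -0.022], [0.489, -0.866, 0.099], [0.03, -0.097, -0.995]]
wrist_force: [0.1, 0.5, -7.3]
gripper_width: 0.6
gripper_force: 75.8
```

```bash
cat > g.py <<'E'
from m import *
from scipy.spatial.transform import Rotation as Ro
def go(yaw,tx=None,ty=None,tz=None):
    st=sense(); R=np.array(st["tcp_rot"]); a=np.radians(yaw); c,s=np.cos(a),np.sin(a)
    z=R[:,2]; ax=np.cross(z,[0,0,-1]); lev=R.T@(ax/max(np.linalg.norm(ax),1e-9)*np.arcsin(np.linalg.norm(ax)))
    G=np.array([[c,s,0],[s,-c,0],[0,0,-1]]); full=Ro.from_matrix(R.T@G).as_rotvec()
    print("t",st["t"],"q",st["joint_pos"].round(3),"pos",st["position"].round(4),"yaw",np.degrees(np.arctan2(R[1,0],R[0,0])).round(2),"z",z.round(4))
    print("level rotvec",lev.round(3),"full",full.round(3))
    if tx is not None: d=np.array([tx,ty,tz])-st["position"]; print("shift now cm",(R.T@d*100).round(2),"in goal axes",(G.T@d*100).round(2))
E
python3 -c "
from g import *
go(184)"
```

```text
t 15.55 q [ 0.208  0.109 -0.559  0.904  0.102  2.837] pos [0.4322 0.1289 0.0959] yaw 29.3 z [-0.0218  0.0992 -0.9948]
level rotvec [-0.097 -0.03   0.   ] full [ 0.011 -0.14  -2.695]
```

Call:
jog_arm(
  angular=[
    [-0.097, -0.03, 0],
    [0, 0, -0.07],
    [0, 0, -0.11],
    [0, 0, -0.14],
    [0, 0, -0.14],
    [0, 0, -0.14],
    [0, 0, -0.14],
    [0, 0, -0.14],
    [0, 0, -0.14],
    [0, 0, -0.14],
    [0, 0, -0.14],
    [0, 0, -0.14],
    [0, 0, -0.14],
    [0, 0, -0.14],
    [0, 0, -0.14],
    [0, 0, -0.14],
    [0, 0, -0.14],
    [0, 0, -0.14],
    [0, 0, -0.1],
    [0, 0, -0.05],
  ],
  xyz=[
    [0, 0, 0],
    [0, 0, 0],
    [0, 0, 0],
    [0, 0, 0],
    [0, 0, 0],
    [0, 0, 0],
    [0, 0, 0],
    [0, 0, 0],
    [0, 0, 0],
    [0, 0, 0],
    [0, 0, 0],
    [0, 0, 0],
    [0, 0, 0],
    [0, 0, 0],
    [0, 0, 0],
    [0, 0, 0],
    [0, 0, 0],
    [0, 0, 0],
    [0, 0, 0],
    [0, 0, 0],
  ],
  fingers=[4, 4, 4, 4, 4, 4, 4, 4, 4, 4, 4, 4, 4, 4, 4, 4, 4, 4, 4, 4],
  force=100,
)

```text
t: 17.55
position: [0.4313, 0.1289, 0.095]
tcp_rot: [[-0.98, 0.197, -0.002], [0.197, 0.98, 0.0], [0.002, -0.0, -1.0]]
wrist_force: [0.0, -0.4, -7.2]
gripper_width: 0.589
gripper_force: 109.2
```

```bash
python3 -c "
from g import *
go(184,.568,.2505,.09); print(sense()['gripper_force'],sense()['wrist_force'])"
```

```text
t 17.55 q [ 0.29   0.11  -0.555  0.908  0.001  0.488] pos [0.4313 0.1289 0.095 ] yaw 168.63 z [-2.2e-03  3.0e-04 -1.0e+00]
level rotvec [-0.    -0.002 -0.   ] full [ 0.    -0.002 -0.268]
shift now cm [-11.01  14.61   0.47] in goal axes [-14.48  11.17   0.5 ]
109.19764280319214 [ 0.0298927  -0.35882117 -7.16296007]
```

Call:
jog_arm(
  angular=[
    [0, 0, -0.09],
    [0, 0, -0.1],
    [0, 0, -0.078],
    [0, 0, 0],
    [0, 0, 0],
    [0, 0, 0],
    [0, 0, 0],
    [0, 0, 0],
    [0, 0, 0],
    [0, 0, 0],
    [0, 0, 0],
    [0, 0, 0],
    [0, 0, 0],
    [0, 0, 0],
  ],
  xyz=[
    [0, 0, 0],
    [0, 0, 0],
    [0, 0, 0],
    [-1, 0.8, 0],
    [-1.8, 1.4, 0],
    [-2, 1.5, 0],
    [-2, 1.5, 0],
    [-2, 1.5, 0],
    [-2, 1.5, 0],
    [-2, 1.5, 0],
    [-1.1, 1, 0],
    [-0.6, 0.5, 0],
    [0, 0, 0],
    [0, 0, 0],
  ],
  fingers=[4, 4, 4, 4, 4, 4, 4, 4, 4, 4, 4, 4, 4, 4],
)

```text
t: 18.95
position: [0.5677, 0.2502, 0.0946]
tcp_rot: [[-0.998, -0.068, -0.003], [-0.068, 0.998, -0.001], [0.003, -0.001, -1.0]]
wrist_force: [-0.7, 0.2, -6.8]
gripper_width: 0.597
gripper_force: 109.2
```

Run:
```python
from g import *
go(184,.568,.2505,.063); tilt(); st=sense()
for cam in ("top","side"):
    s=snapshot(cam); save(s,cam+"8.png")
    for n in ("lamp","switch_top","stage"):
        r=cut_out(n,cam)
        if not r: print(cam,n,None); continue
        P=pts(s,r[0]["pixels"]); L=(P-st["position"])@st["tcp_rot"]
        print(cam,n,len(P),"tool x",np.percentile(L[:,0],[1,99]).round(4),"y",np.percentile(L[:,1],[1,50,99]).round(4),"z",np.median(P[:,2]).round(4),np.percentile(P,[1,99],axis=0).round(3).tolist())
s=snapshot("wrist"); save(s,"w8.png")
P=pts(s,cut_out("stage","wrist")[0]["pixels"]); P=P[(P[:,2]>.005)&(P[:,2]<.02)]; print("wrist stage",cv2.minAreaRect((P[:,:2]*1000).astype(np.float32)))
r=cut_out("switch_top","wrist")
if r: L=(pts(s,r[0]["pixels"])-st["position"])@st["tcp_rot"]; print("sw",L.mean(0))
```

```text
t 18.95 q [ 0.415  0.413 -0.153  1.008  0.     0.347] pos [0.5677 0.2502 0.0946] yaw -176.09 z [-2.9e-03 -9.0e-04 -1.0e+00]
level rotvec [-0.001 -0.003 -0.   ] full [-0.001 -0.003 -0.002]
shift now cm [-0.04  0.03  3.15] in goal axes [-0.03  0.03  3.16]
slope deg along,across [0.25408131 0.01822317] top z 0.16053391301172928 rect ((487.2587585449219, 243.0897216796875), (121.66250610351562, 123.3183364868164), 3.9620070457458496) tcp [0.56759612 0.25002997 0.09470179] x [-0.997667   -0.06820399  0.00296033] F [-0.20757602 -0.69736065 -6.27626907] M [ 0.00703664 -0.02629272 -0.01291381] gw 0.5956120836150275 109.19987440109253 19.0
top lamp 89 tool x [-0.0785 -0.0323] y [-0.027  -0.0204 -0.0054] z 0.1681 [[0.602, 0.226, 0.138], [0.647, 0.249, 0.189]]
top switch_top None
top stage 292 tool x [-0.0419  0.1484] y [-0.1183 -0.0525 -0.0228] z 0.0136 [[0.429, 0.122, 0.001], [0.613, 0.228, 0.688]]
side lamp 1673 tool x [-0.0727  0.1556] y [-0.0257  0.0141  0.0277] z 0.1588 [[0.411, 0.216, 0.125], [0.639, 0.281, 0.163]]
side switch_top None
side stage 3589 tool x [-0.0466  0.1876] y [-0.0645  0.0109  0.0703] z 0.0101 [[0.378, 0.177, -0.001], [0.614, 0.32, 0.014]]
wrist stage ((517.955078125, 247.13180541992188), (192.64852905273438, 136.42523193359375), 4.035495758056641)
```

View pics/w8.png

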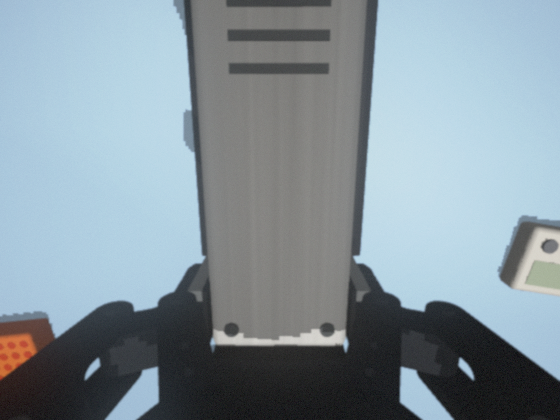

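The lamp is over the plate and its ends match the balance point (rear −78.5 mm, front about +156 mm in tool x). Yaw and position are within 1 mm, so it only needs to come down about 3.1 cm.

Call:
jog_arm(
  angular=[
    [0, -0.003, 0],
    [0, 0, 0],
    [0, 0, 0],
    [0, 0, 0],
    [0, 0, 0],
    [0, 0, 0],
    [0, 0, 0],
    [0, 0, 0],
    [0, 0, 0],
  ],
  xyz=[
    [0, 0, 0.4],
    [0, 0, 0.7],
    [0, 0, 0.8],
    [0, 0, 0.7],
    [0, 0, 0.4],
    [0, 0, 0.1],
    [0, 0, 0],
    [0, 0, 0],
    [0, 0, 0],
  ],
  fingers=[4, 4, 4, 4, 4, 4, 4, 4, 4],
)

```text
t: 20.5
position: [0.5689, 0.2508, 0.0646]
tcp_rot: [[-0.998, -0.069, 0.002], [-0.069, 0.998, 0.0], [-0.002, 0.0, -1.0]]
wrist_force: [-0.3, -0.3, -6.7]
gripper_width: 0.6
gripper_force: 109.2
```

Run:
```python
from g import *
go(184,.5675,.2506,.0635); tilt(); print(np.abs(sense()["qvel"]).max())
s=snapshot("side"); st=sense(); P=pts(s,cut_out("lamp","side")[0]["pixels"]); L=(P-st["position"])@st["tcp_rot"]
k=(abs(L[:,1]-.026)<.004)&(L[:,0]>.03)&(L[:,0]<.14); print("side face z",np.percentile(P[k,2],[1,3,50,97,99]).round(3))
```

```text
t 20.5 q [ 0.415  0.434 -0.194  0.941 -0.     0.346] pos [0.5689 0.2508 0.0646] yaw -176.03 z [ 2.1e-03  5.0e-04 -1.0e+00]
level rotvec [0.    0.002 0.   ] full [ 0.     0.002 -0.001]
shift now cm [ 0.14 -0.01  0.1 ] in goal axes [ 0.14 -0.01  0.11]
slope deg along,across [-0.02179343  0.0701625 ] top z 0.1302918732799922 rect ((507.7422790527344, 245.6885223388672), (95.62065124511719, 87.72278594970703), 37.692481994628906) tcp [0.56880522 0.25072772 0.06450217] x [-0.99760097 -0.06919769 -0.0019953 ] F [-0.11933019  0.73338642 -7.54307005] M [ 0.05021901 -0.01082857  0.0076331 ] gw 0.5922746411233469 109.19970273971558 20.55
0.0029598885813458473
side face z [0.094 0.096 0.114 0.13  0.131]
```

```bash
python3 -c "
from workcell import *
print(finish_job())"
```

```text
the job is handed in; nothing more can be done
None
```

I pressed the lamp's switch down to its stop and let it spring back up. The lamp is now held level, window down, about 8 cm above the TLC plate, centred and lined up with its long side to within a few millimetres, and the job is handed in at about 20.6 s.

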